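# Trim the dial and start the pasta sheeter

## Robot

A 7-joint arm with a two-finger parallel gripper is mounted at the origin on the work surface. World frame = base frame: x ahead of the robot, y to its left, z up, the work surface at z = 0. Lengths are in m, angles in degrees, forces in N, time in s.
With the tool pointing down it reaches from about 0.425 to 0.875 m from the base axis. Payload 4.7 kg.
Tool frame: the origin (TCP) lies at the very end of the fingers, on their centre line; the grasp point (between the pads) lies 19 mm behind it (env.grip_point_offset is the distance from the TCP to the grasp point, in m); z points along the fingers, y is the line along which they close (so a half turn about z gives the same grasp; the last joint's range is limited). The gripper opens to 87 mm and grips with 3 to 60 N. Pads are 19 mm wide; open, the fingers measure 117 mm over their backs; the gripper's body (75 mm by 190 mm) begins 51 mm behind the grasp point.
Start: joints at [66.24, 18.392, -4.016, 83.108, 1.295, 78.541, -3.26], TCP at [0.27, -0.591, 0.223] pointing down, gripper open.
Joint ranges: [-163.93, 163.93], [-17.29, 119.83], [-79.2, 71.16], [3.27, 140.29], [-89.18, 269.18], [5.43, 117.66], [-154.24, 154.24]. Speed limits (degrees/s): [147.25, 147.25, 180, 180, 180, 180, 180].

## Interface

Orientations are given as [roll, pitch, yaw] about the fixed x, y, z axes, in that order (R = Rz(yaw) Ry(pitch) Rx(roll)).
In Python, from cell import env gives the robot as it stands.
- The arm moves only by the tool jog_arm, never from a script. Its argument "motion" is a list of rows, each an object of numbers: "x", "y", "z": the shift along the tool's x, y, z in cm; "ax", "ay", "az": the turn, a rotation vector about the tool's x, y, z in degrees. In form: [{"x": .., "y": .., "z": .., "ax": .., "ay": .., "az": ..}, ...]. A call has exactly 5 rows; each row shifts and turns the commanded pose from where the row before left it, along the tool's axes as they then stand; what a row does not reach is not made up. A row lasts 1/10 s, in which the tool goes at most 50 mm and 8.59 degrees, less where a joint would pass 70% of its speed; a pose out of reach is approached as far as the arm can. A call is refused whole if a number of a shift passes 5 or a number of a turn 8.59, either way. A call with a gripper value outside its range is refused whole. "claw" is the gripper command: -1 is shut, 1 is fully open, values between are in proportion, set as the call begins (left out, the last holds). The fingers move at their own pace and stop on an object; "squeeze" is the grip in N (left out, the last holds). Time passes only in rows, so rows that do not move let the fingers close, or fill a call up. It gives the time, the measured TCP pose, the force, the opening and the grip force at its end, in the units of the state.
- env.get_obs(): the state, without advancing time (a new reading comes with each control period).
- env.read_camera(name): name is "scene" or "top"; returns the picture (420x560x3 uint8, red, green, blue); there is no depth.
- env.camera_params(name): a dict with "fx", "fy", "cx", "cy" (pixels), "extrinsics" (4x4, takes a point from world to camera coordinates). Camera axes: x right, y up, looking along -z (the intrinsics and any distortion apply to the point x, -y, -z); pixel columns grow to the right and rows downward; lengths in m; the calibration is good to about 2 mm. A picture is of the moment at which its call begins. camera_params takes no time and is no camera call.
- env.sign_off(): hands the job in; it is judged then, once.
The state is a dict: "time_s": time; "qpos": joint angles; "joint_velocities": joint speeds; "effort": joint torques, N m; "tool_pos": TCP position; "tool_rot": TCP orientation; "force": force on the tool from outside, world axes, zero at the start; "wrist_torque": the same for the moment, N m; "grip_width": finger opening in m; "grasp_force": force on a finger pad.
Only numpy, scipy, OpenCV 4.12 (cv2) and the standard library are available. Lean on these libraries where they do the work, as an engineer would, in place of code of your own. Each camera call takes 0.05 s, during which the arm holds its last target. There are 200 camera calls.

## Task

Get the pasta sheeter running: turn the small inner knob on its deck until its nose points at the ear of the metal ring around it, leaving the ring as it is set, and swing the shutter on the start station fully aside and leave it open. Only then press the start button to its halfway stop, pause there for a good second, press it fully down and let it come back up. Do not disturb the flour shaker, bowl or cutter.

Things in the scene. Friction and masses are not known exactly. Their poses are not given: they have to be found in the camera images.
- sheeter: fixed pasta sheeter, a steel cabinet 200 x 200 mm, flat deck 130 mm above the table; origin: centre of its underside, z up. The dial pair stands on the deck, axis vertical, at local (-40, -30) mm. Along its +x side lie two rollers (from local x = 25 mm on) rising no more than 30 mm above the deck
- inner_grip (a point): point on the vertical axis of the inner knob, half-way up its finger bar. The bar is black, 34 mm long (along this frame's x, the nose end being +x), 13 mm thick (along y), its top 13 mm above this point; grip it across the thickness. 13 mm below this point the bar ends in a round foot 34 mm in diameter; the top face of the outer ring lies 21 mm below this point
- inner_nose (a point): small nose at the foot of the inner knob, 20 mm from the axis along the bar's +x end; a white line on top of the bar runs towards it
- outer_ear (a point): ear that sticks out from the outer ring, 36 mm from the axis (this point is on its top, level with the ring's top); the frame's x points outwards from the axis. The ring is aluminium, 64 mm in diameter, 16 mm tall, the ear reaches out to 44 mm; it shares the inner knob's axis and turns easily (0.04 N m) if rubbed; it must stay as it is, within 4 mm at the ear
- inner (a joint): angle of the inner knob, rad, growing counter-clockwise seen from above (0: nose along the sheeter's +x); friction 0.05 N m, stays where left. The nose points at the ear when joint inner equals joint outer; at the start it is 0.5 to 1.6 rad ahead (counter-clockwise) of the ear
- outer (a joint): angle of the outer ring, rad, same zero and direction as joint inner
- station: fixed start station, a grey enclosure 130 mm (x) by 190 mm (y), 60 mm tall; origin: centre of its underside, z up. The button stands on its top at local (0, -45) mm, the shutter's pivot at local (0, 10) mm, a small amber lamp, 11 mm tall, at local (0, 60) mm
- cap_top (a point): centre of the top of the start button, a black disc 34 mm in diameter; untouched its top is 82 mm above the table. It is pressed straight down: 6 mm to the halfway stop (1.6 N rising to 4 N); there it stands firm until 10 N, then goes 6 mm further, to 13 N at the bottom, 12 mm below the start. A push of 5 to 8 N rests at the halfway stop. It springs back when let go
- cap (a joint): first stage of the button, m: 0 up, 0.006 at the halfway stop
- core (a joint): second stage of the button, m: 0 until the halfway stop is overcome, 0.006 fully down
- shutter_hinge (a point): pivot of the shutter (vertical axis), at the height of the underside of its plate, 87 mm above the table
- shutter_fin (a point): middle of the black upright fin on the shutter, 60 mm from the pivot. The shutter is a white plate, 48 mm wide and 4 mm thick, underside 87 mm above the table, reaching 78 mm out from the pivot, over the button (5 mm above it). The fin is 5 mm thick (this frame's x), 34 mm long (y, radial from the pivot), and stands from the plate's top (91 mm above the table) to 115 mm
- shutter (a joint): angle of the shutter, rad: 0 closed (reaching from the pivot to the station's -y, over the button), growing counter-clockwise seen from above (through the station's +x) to its stop at 2.1; starts at 0 to 0.3; clear of the button above 1.3; friction 0.05 N m, stays where left
- shaker_mid (a point): loose aluminium flour shaker, bystander: 60 mm in diameter, 145 mm tall, standing beside the station; this point is half-way up
- bowl_mid (a point): loose steel bowl, bystander: 90 mm in diameter at the rim, 55 mm tall, standing beside the station on the opposite side from the shaker; this point is half-way up
- cutter_mid (a point): loose steel ring cutter, bystander: 56 mm in diameter, 35 mm tall, standing on the sheeter's deck 75 to 100 mm from the dial's axis; this point is half-way up
Not all that is in view belongs to the job. There is more than one size of the station; the one meant has the size given above.

How it is judged:
By the outcome, as a careful person would: the job done as asked, in the order asked, and still so for the second after the job is handed in, with the robot touching nothing.
It also fails if it takes over 64 s, if anything falls off the work surface, if the arm or the gripper's body presses on something with over 40 N, if the wrist force passes 120 N, or if a joint passes its speed limit or range.

## Working session

There is one attempt and no reset: what is moved stays moved. The work goes in short steps, Python scripts to look and compute and a tool call to move; the robot and the scene stay as the last step left them, time stands still between calls to the robot, and variables do not carry over. Pictures are saved under pics/ and viewed, at most 10 in all, crops included, and the job is handed in when it is done.

Besides the shell and the picture viewer there is one more tool, called as name(argument=value, ...) on one line, values as JSON. jog_arm: Moves the arm, as the interface text tells. Its arguments: {"type":"object","properties":{"motion":{"type":"array"},"claw":{"type":"number"},"squeeze":{"type":"number"}},"required":["motion"]}

```bash
mkdir -p pics; ls; cat > h.py <<'E'
import numpy as np, cv2
from cell import env
def shot(n,f):
    im=env.read_camera(n); cv2.imwrite('pics/'+f,im[:,:,::-1]); return im
def proj(n,p):
    c=env.camera_params(n);E=np.array(c['extrinsics']);q=E@np.r_[p,1]
    return np.array([c['cx']+c['fx']*q[0]/-q[2], c['cy']+c['fy']*(-q[1])/-q[2]])
def ray(n,uv,z):
    c=env.camera_params(n);E=np.array(c['extrinsics']);R=E[:3,:3];o=-R.T@E[:3,3]
    d=R.T@np.array([(uv[0]-c['cx'])/c['fx'],-(uv[1]-c['cy'])/c['fy'],-1])
    return o+d*(z-o[2])/d[2]
E
python3 - <<'E'
from h import *
for n in('scene','top'):
    shot(n,n+'0.png'); c=env.camera_params(n); print(n,c)
print(env.get_obs())
E
```

```text
pics
scene {'fx': 428.20534793303665, 'fy': 428.20534793303665, 'cx': 277.21633614083095, 'cy': 209.10299085240018, 'extrinsics': array([[-0.83109862,  0.55598166,  0.01262816,  0.34562838],
       [-0.30295276, -0.47167197,  0.82809733,  0.02550282],
       [ 0.46636328,  0.68440481,  0.5604421 , -1.58084425],
       [ 0.        ,  0.        ,  0.        ,  1.        ]])}
top {'fx': 386.71082046278076, 'fy': 386.71082046278076, 'cx': 279.40525075868624, 'cy': 205.24845400211177, 'extrinsics': array([[ 0.00305251, -0.99999192, -0.00261625,  0.00899078],
       [ 0.98645606,  0.00258211,  0.16400542, -0.45467938],
       [-0.16399734, -0.00308144,  0.98645597, -1.15322774],
       [ 0.        ,  0.        ,  0.        ,  1.        ]])}
{'time_s': 0.1, 'qpos': array([66.23870562, 18.43658058, -4.01581193, 83.16887588,  1.29627223,
       78.54035138, -3.26061029]), 'joint_velocities': array([-0.12199052, -0.07820856, -0.00054949, -0.12451816, -0.16435173,
        0.0041081 , -0.03706627]), 'effort': array([-8.93959987e-05, -4.92571986e+01, -4.05548690e-01, -3.13397849e+01,
       -6.40957779e-02,  3.94473842e-02,  8.16613806e-05]), 'tool_pos': array([ 0.27000666, -0.59071638,  0.22154244]), 'tool_rot': array([-1.79899497e+02,  6.61499369e-03,  2.45708259e+01]), 'force': array([-0.06836954,  0.46209195, -0.09008349]), 'wrist_torque': array([-0.01756579, -0.01543491,  0.01123429]), 'grasp_force': 0.0, 'grip_width': 0.08674089097597223}
```

View pics/scene0.png

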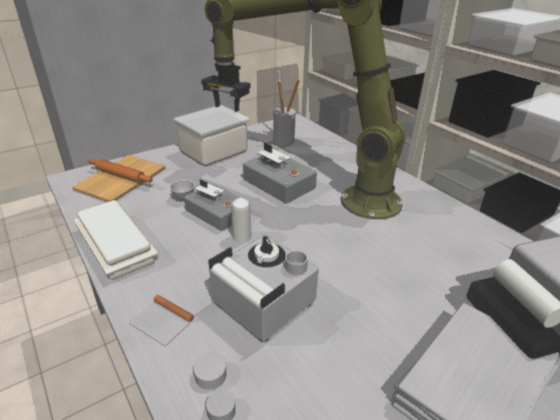

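View pics/top0.png

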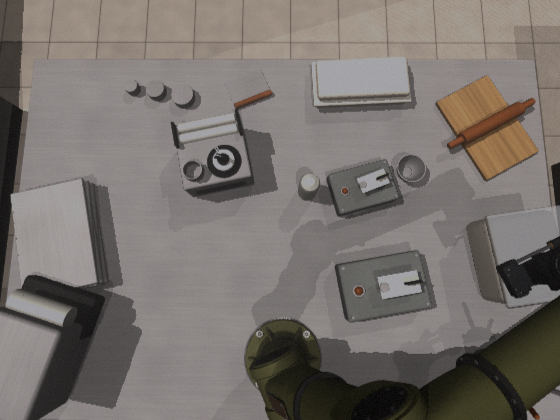

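Candidates for the station: top px (365,187), smaller, between shaker (309,184) and bowl (411,168); or top px (386,285), larger, near the base. Dial at (224,160), cutter at (193,171). I'll measure the sizes and take a close crop.

```bash
cat > m.py <<'E'
from h import *
im=cv2.imread('pics/top0.png'); sc=cv2.imread('pics/scene0.png')
a=cv2.resize(im[110:200,165:265],(400,360),interpolation=cv2.INTER_CUBIC)
b=cv2.resize(im[145:235,315:415],(400,360),interpolation=cv2.INTER_CUBIC)
c=cv2.resize(sc[225:285,220:320],(400,240),interpolation=cv2.INTER_CUBIC)
d=cv2.resize(sc[170:230,170:270],(400,240),interpolation=cv2.INTER_CUBIC)
cv2.imwrite('pics/crop0.png',np.vstack([np.hstack([a,b]),np.hstack([c,d])]))
# orange lamps, station outlines
hsv=cv2.cvtColor(im,cv2.COLOR_BGR2HSV)
for nm,(x0,y0,x1,y1) in dict(small=(320,150,410,225),big=(325,240,445,330)).items():
    g=im[y0:y1,x0:x1].astype(int); m=((g.max(2)<112)&(g.max(2)>60)).astype(np.uint8)
    m=cv2.morphologyEx(m,cv2.MORPH_CLOSE,np.ones((5,5)))
    cs,_=cv2.findContours(m,cv2.RETR_EXTERNAL,cv2.CHAIN_APPROX_NONE);k=max(cs,key=cv2.contourArea)
    bx=cv2.boxPoints(cv2.minAreaRect(k))+[x0,y0]; P=np.array([ray('top',p,.06) for p in bx])
    print(nm,bx.round(1).tolist(),np.linalg.norm(np.diff(P,axis=0),axis=1).round(3),P.mean(0).round(3))
    o=(hsv[y0:y1,x0:x1,1]>120)&(hsv[y0:y1,x0:x1,0]<25);v,u=np.nonzero(o);l=np.array([u.mean()+x0,v.mean()+y0]);print('lamp',l,ray('top',l,.069).round(4))
    w=(g.min(2)>165);v,u=np.nonzero(w);p=np.array([u.mean()+x0,v.mean()+y0]);print('white',p,len(u),ray('top',p,.091).round(4))
    k2=(g.max(2)<45);v,u=np.nonzero(k2);p=np.array([u.mean()+x0,v.mean()+y0]);print('black',p,len(u),ray('top',p,.103).round(4))
E
python3 m.py
```

```text
small [[312.9, 177.2], [407.9, 151.0], [423.2, 206.6], [328.2, 232.8]] [0.306 0.178 0.299] [ 0.494 -0.259  0.06 ]
lamp [344.5  190.25] [ 0.4958 -0.1859  0.069 ]
white [nan nan] 0 [nan nan nan]
black [360.19587629 194.48453608] 97 [ 0.4762 -0.2257  0.103 ]
big [[333.2, 263.2], [426.1, 246.5], [437.1, 308.1], [344.3, 324.7]] [0.281 0.178 0.273] [ 0.215 -0.299  0.06 ]
lamp [358.26086957 290.2826087 ] [ 0.2009 -0.2184  0.069 ]
white [nan nan] 0 [nan nan nan]
black [400.30232558 283.8372093 ] 43 [ 0.2208 -0.3304  0.103 ]m.py:17: RuntimeWarning: Mean of empty slice.
  w=(g.min(2)>165);v,u=np.nonzero(w);p=np.array([u.mean()+x0,v.mean()+y0]);print('white',p,len(u),ray('top',p,.091).round(4))
  ret = ret.dtype.type(ret / rcount)
```

View pics/crop0.png

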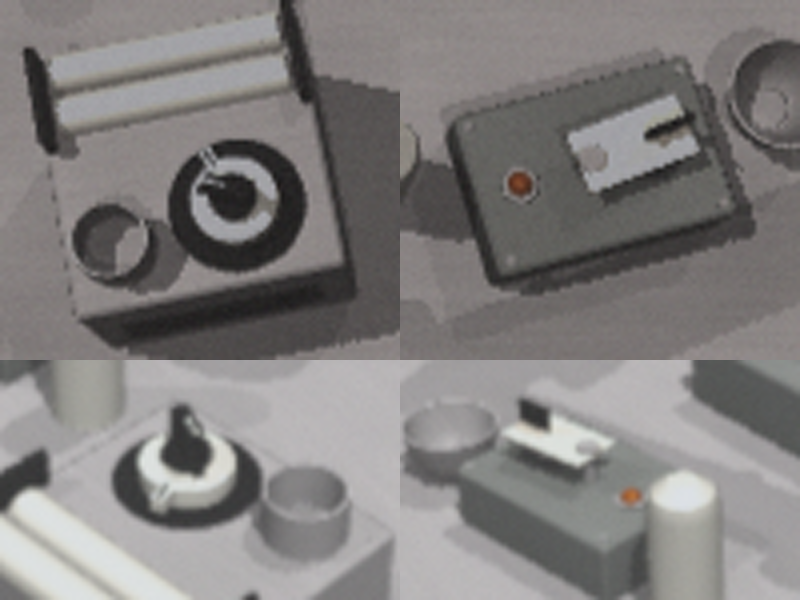

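Top row: dial with black bar pointing left with a white line (~crop 210,185), ear at crop (207,157), cutter left; the smaller station has amber lamp (519,183), pivot disc (592,158), fin (670,128). I need a closer look at the dial, and metric station sizes.

```bash
cat > m2.py <<'E'
from h import *
im=cv2.imread('pics/top0.png'); sc=cv2.imread('pics/scene0.png')
a=cv2.resize(im[138:183,200:250],(500,450),interpolation=cv2.INTER_CUBIC)
c=cv2.resize(sc[232:272,243:293],(300,240),interpolation=cv2.INTER_CUBIC);c=np.vstack([c,np.zeros((210,300,3),np.uint8)])
cv2.imwrite('pics/crop1.png',cv2.convertScaleAbs(np.hstack([a,c]),alpha=1.3,beta=25))
for C in ([(328,175.5),(384.5,158),(399.5,197),(339,215)],[(337,264),(424,252),(432,305),(345,320)]):
    P=np.array([ray('top',p,.06) for p in C]);print(np.linalg.norm(np.diff(P,axis=0),axis=1).round(3),P.mean(0).round(3))
L=ray('top',(344.5,190.25),.0655)
H=ray('top',(363,184.5),.091)
f0=ray('top',(376.3,179.3),.115);f1=ray('top',(388.3,174.5),.115);F=(f0+f1)/2
# whites
def wh(n,x0,y0,x1,y1,t,z):
    g=(im if n=='top' else sc)[y0:y1,x0:x1].astype(int); m=(g.min(2)>t);v,u=np.nonzero(m)
    p=np.array([u.mean()+x0,v.mean()+y0]);return p,len(u),ray(n,p,z)
print('L',L,'H',H,'HL',np.linalg.norm((L-H)[:2]),'F',f0,f1,np.linalg.norm((F-H)[:2]))
yd=(L-H)[:2]; print('y dir deg',np.degrees(np.arctan2(yd[1],yd[0])),'fin dir',np.degrees(np.arctan2(*(F-H)[[1,0]])))
for n,uv in (('shaker',(309,184)),('bowl',(411,168))): print(n,ray('top',uv,.14 if n=='shaker' else .055))
# deck corners sheeter (crop px/4 + origin)
for q in ((345,290),(80,315),(50,150)): print('deck',ray('top',(165+q[0]/4,110+q[1]/4),.13))
print('cutter',ray('top',(193,171),.165)); print('ring c',ray('top',(223.7,160),.146),'ear',ray('top',(216.7,149.2),.146))
E
python3 m2.py
```

```text
[0.184 0.129 0.193] [ 0.51  -0.243  0.06 ]
[0.26  0.153 0.256] [ 0.216 -0.297  0.06 ]
L [ 0.49650053 -0.18652169  0.0655    ] H [ 0.50875442 -0.23746071  0.091     ] HL 0.052392188008429395 F [ 0.51897325 -0.27137383  0.115     ] [ 0.5333917  -0.30684579  0.115     ] 0.05451024437093549
y dir deg 103.52606132154266 fin dir -71.35395907408356
shaker [ 0.49892761 -0.07378439  0.14      ]
bowl [ 0.56911355 -0.39473774  0.055     ]
deck [0.50515099 0.09087167 0.13      ]
deck [0.48639284 0.28004527 0.13      ]
deck [0.60893095 0.30717994 0.13      ]
cutter [0.52962305 0.25106294 0.165     ]
ring c [0.56700407 0.1691856  0.146     ] ear [0.59894774 0.19010382 0.146     ]
```

View pics/crop1.png

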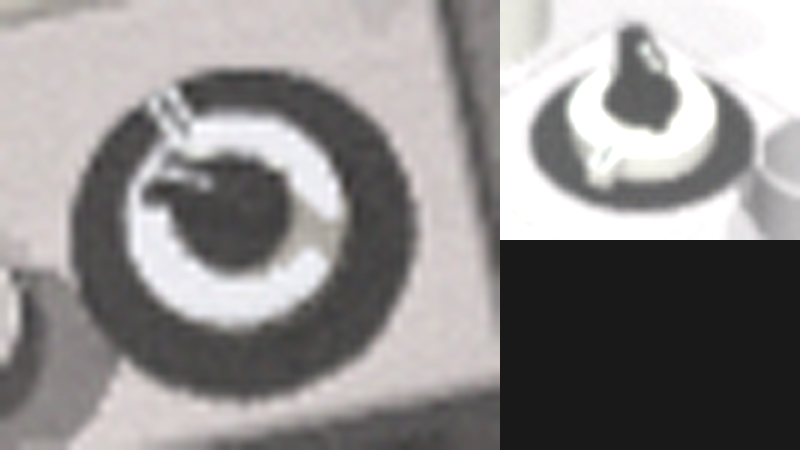

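Crop: ear strip at (170,112), ring centre (238,218), bar's dark end about (150,190), with a white line near (190,178); I will re-measure the nose later in better views. Sizes: the station between shaker and bowl measures about 0.19 x 0.13 (right one), the other is 0.26 x 0.155 (decoy). First the shutter: go there with the fingers shut.

jog_arm(motion=[{"x": 3.2,"y": -1.7,"z": 0,"ax": 0,"ay": 0,"az": 0},{"x": 3.2,"y": -1.7,"z": 0,"ax": 0,"ay": 0,"az": 0},{"x": 3.2,"y": -1.7,"z": 0,"ax": 0,"ay": 0,"az": 0},{"x": 3.2,"y": -1.7,"z": 0,"ax": 0,"ay": 0,"az": 0},{"x": 3.2,"y": -1.7,"z": 0,"ax": 0,"ay": 0,"az": 0}], claw=-1, squeeze=10)

```text
time_s: 0.6
tool_pos: [0.3809, -0.4459, 0.2221]
tool_rot: [-180.0, 0.0, 24.6]
force: [0.3, -0.6, -0.9]
grip_width: 0.055
grasp_force: 0.0
```

jog_arm(motion=[{"x": 3.2,"y": -1.6,"z": 0,"ax": 0,"ay": 0,"az": 0},{"x": 3.2,"y": -1.6,"z": 0,"ax": 0,"ay": 0,"az": 0},{"x": 3.2,"y": -1.6,"z": 0,"ax": 0,"ay": 0,"az": 0},{"x": 3.2,"y": -1.6,"z": 0,"ax": 0,"ay": 0,"az": 5},{"x": 0,"y": 0,"z": 0,"ax": 0,"ay": 0,"az": 0}])

```text
time_s: 1.1
tool_pos: [0.4743, -0.3295, 0.2223]
tool_rot: [-179.9, -0.2, 20.0]
force: [0.3, 0.1, 0.1]
grip_width: 0.0149
grasp_force: 0.0
```

```bash
python3 - <<'E'
from h import *
o=env.get_obs();print(o['time_s'],o['tool_pos'],o['tool_rot'],o['qpos'],o['force'],o['grip_width'])
t=shot('top','top1.png');s=shot('scene','scene1.png')
im=t[:,:,::-1];sc=s[:,:,::-1]
a=cv2.resize(im[143:178,204:244],(480,420),interpolation=cv2.INTER_LANCZOS4)
c=cv2.resize(sc[230:275,242:292],(320,288),interpolation=cv2.INTER_LANCZOS4)
d=cv2.resize(im[150:220,320:410],(320,249))
print(a.shape)
cv2.imwrite('pics/crop2.png',np.hstack([np.vstack([a,np.zeros((117,480,3),np.uint8)]),np.vstack([c,d])]))
E
```

```text
1.1 [ 0.47432937 -0.32950797  0.22233722] [-1.79863362e+02 -1.61418917e-01  2.00360231e+01] [ 45.95040663  10.33164141 -15.4746669   93.3673677    2.60126197
  76.68481779 -39.84854093] [0.2820414  0.14046871 0.07648613] 0.014913420055840978
(420, 480, 3)
```

View pics/crop2.png

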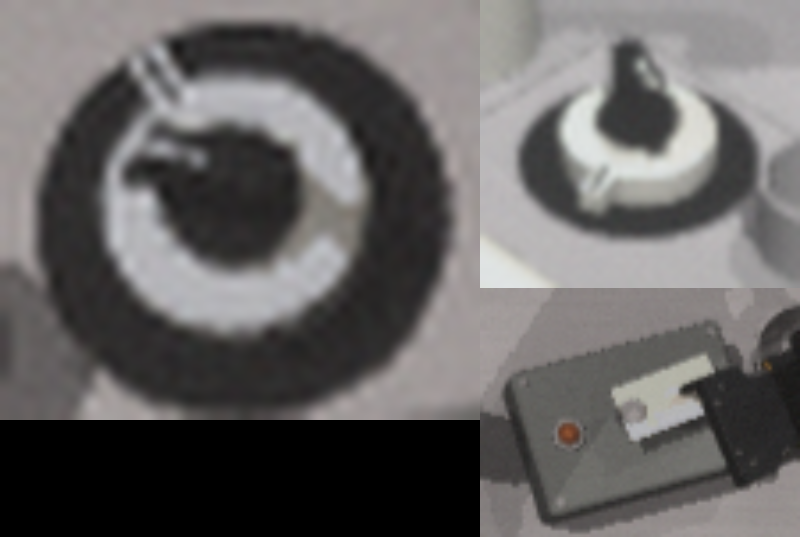

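Crop: nose as a dark bump at left of the foot (top crop 130,170) and at the bottom in the scene (650,150), white line at (190,153) / (648,72); shutter untouched, gripper hides the fin's end. Triangulate.

```bash
cat > m3.py <<'E'
from h import *
from scipy.optimize import least_squares
def tri(*obs): return least_squares(lambda p:np.concatenate([proj(n,p)-u for n,u in obs]),[.57,.17,.15]).x
T=lambda u,v:np.array([204+u/12,143+v/12]); S=lambda u,v:np.array([242+(u-480)/6.4,230+v/6.4])
im=cv2.imread('pics/top1.png').astype(int);sc=cv2.imread('pics/scene1.png').astype(int)
# ring outer ellipse centre by white mask hull
def ringc(im,x0,y0,x1,y1,t):
    m=(im[y0:y1,x0:x1].min(2)>t).astype(np.uint8)
    k=np.vstack(cv2.findContours(m,cv2.RETR_EXTERNAL,cv2.CHAIN_APPROX_NONE)[0]);return cv2.fitEllipse(cv2.convexHull(k)),(x0,y0)
# black base ellipse
def blk(im,x0,y0,x1,y1,t):
    m=(im[y0:y1,x0:x1].max(2)<t).astype(np.uint8)
    k=max(cv2.findContours(m,cv2.RETR_EXTERNAL,cv2.CHAIN_APPROX_NONE)[0],key=cv2.contourArea);e=cv2.fitEllipse(cv2.convexHull(k));return np.array(e[0])+[x0,y0],e[1]
bt,st=blk(im,204,143,243,178,80);bs,ss=blk(sc,245,236,290,270,85)
print('base',bt,st,bs,ss,'tri',tri(('top',bt),('scene',bs)))
print('top base @.131',ray('top',bt,.131))
rc=T(236,203);print('ring top@.147',ray('top',rc,.147))
for nm,a,b in (('ear',T(160,75),S(597,185)),('nose',T(132,170),S(652,152)),('line',T(190,153),S(648,72)),('lnA',T(205,158),S(640,58)),('lnB',T(172,147),S(657,85))):
    p=tri(('top',a),('scene',b));A=ray('top',bt,.131)
    print(nm,p.round(4),'ang',np.degrees(np.arctan2(p[1]-A[1],p[0]-A[0])).round(1),'r',np.hypot(*(p-A)[:2]).round(4),'err',(proj('top',p)-a).round(1))
E
python3 m3.py
```

```text
base [223.72469711 161.03824425] (32.20064163208008, 34.31611633300781) [266.34375572 254.8634758 ] (22.598316192626953, 36.17976760864258) tri [0.56797579 0.17194392 0.12979781]
top base @.131 [0.56823004 0.1713186  0.131     ]
ring top@.147 [0.56696075 0.16913467 0.147     ]
ear [0.5984 0.1897 0.1431] ang 31.4 r 0.0353 err [-0.3  0.4]
nose [0.5735 0.1935 0.1513] ang 76.5 r 0.0228 err [-0.1  0.1]
line [0.5674 0.1769 0.1788] ang 98.5 r 0.0057 err [-0.6  0.8]
lnA [0.5665 0.172  0.182 ] ang 158.8 r 0.0019 err [-0.3  0.4]
lnB [0.5682 0.1824 0.1765] ang 90.0 r 0.0111 err [-1.   1.2]
```

jog_arm(motion=[{"x": 2.7,"y": -1.5,"z": 3,"ax": 0,"ay": 0,"az": 0},{"x": 0,"y": 0,"z": 4,"ax": 0,"ay": 0,"az": 0},{"x": 0,"y": 0,"z": 3,"ax": 0,"ay": 0,"az": 0},{"x": 0,"y": 0,"z": 2,"ax": 0,"ay": 0,"az": 0},{"x": 0,"y": 0,"z": 0,"ax": 0,"ay": 0,"az": 0}])

```text
time_s: 1.7
tool_pos: [0.487, -0.3132, 0.0988]
tool_rot: [-179.7, 0.3, 19.4]
force: [-1.4, 0.3, -0.8]
grip_width: 0.0004
grasp_force: 0.0
```

jog_arm(motion=[{"x": 0.8,"y": -0.3,"z": 0,"ax": 0,"ay": 0,"az": 0},{"x": 0.8,"y": 0,"z": 0,"ax": 0,"ay": 0,"az": 0},{"x": 0.8,"y": 0,"z": 0,"ax": 0,"ay": 0,"az": 0},{"x": 0.8,"y": 0,"z": 0,"ax": 0,"ay": 0,"az": 0},{"x": 0,"y": 0,"z": 0,"ax": 0,"ay": 0,"az": 0}])

```text
time_s: 2.2
tool_pos: [0.5216, -0.2985, 0.1033]
tool_rot: [179.9, -0.1, 19.7]
force: [0.1, 0.5, 0.5]
grip_width: 0.0009
grasp_force: 0.0
```

jog_arm(motion=[{"x": 0.57,"y": 0.08,"z": 0,"ax": 0,"ay": 0,"az": -5},{"x": 0.57,"y": 0.08,"z": 0,"ax": 0,"ay": 0,"az": -5},{"x": 0.57,"y": 0.08,"z": 0,"ax": 0,"ay": 0,"az": -5},{"x": 0.57,"y": 0.08,"z": 0,"ax": 0,"ay": 0,"az": -5},{"x": 0.57,"y": 0.08,"z": 0,"ax": 0,"ay": 0,"az": -5}])

```text
time_s: 2.7
tool_pos: [0.5459, -0.2891, 0.1026]
tool_rot: [-180.0, 0.1, 44.8]
force: [-1.0, -0.6, 0.3]
grip_width: 0.0005
grasp_force: 0.6
```

```bash
python3 - <<'E'
from h import *
o=env.get_obs();print(o['time_s'],o['tool_pos'],o['tool_rot'],o['force'],o['qpos'])
H=np.array([.509,-.2375]);d=o['tool_pos'][:2]-H;print(np.hypot(*d),np.degrees(np.arctan2(d[1],d[0])))
E
```

```text
2.7 [ 0.54586943 -0.28907376  0.10258444] [-1.79965577e+02  6.85580909e-02  4.47503802e+01] [-1.04066344 -0.59651811  0.31804112] [ 42.39181828  20.66516701 -20.73146323  95.5025442    7.95664738
  65.33629538 -25.70436678]
0.06339721881966262 -54.439497129476266
```

jog_arm(motion=[{"x": 0.57,"y": 0.08,"z": 0.05,"ax": 0,"ay": 0,"az": -5},{"x": 0.57,"y": 0.08,"z": 0.05,"ax": 0,"ay": 0,"az": -5},{"x": 0.57,"y": 0.08,"z": 0.05,"ax": 0,"ay": 0,"az": -5},{"x": 0.57,"y": 0.08,"z": 0.05,"ax": 0,"ay": 0,"az": -5},{"x": 0.57,"y": 0.08,"z": 0,"ax": 0,"ay": 0,"az": -5}])

```text
time_s: 3.2
tool_pos: [0.5659, -0.2687, 0.1008]
tool_rot: [180.0, 0.1, 69.7]
force: [-0.1, -0.2, 0.2]
grip_width: 0.0005
grasp_force: 0.6
```

jog_arm(motion=[{"x": 0.57,"y": 0.08,"z": 0,"ax": 0,"ay": 0,"az": -5},{"x": 0.57,"y": 0.08,"z": 0,"ax": 0,"ay": 0,"az": -5},{"x": 0.57,"y": 0.08,"z": 0,"ax": 0,"ay": 0,"az": -5},{"x": 0.57,"y": 0.08,"z": 0,"ax": 0,"ay": 0,"az": -5},{"x": 0.57,"y": 0.08,"z": 0,"ax": 0,"ay": 0,"az": -5}])

```text
time_s: 3.7
tool_pos: [0.5749, -0.2416, 0.1008]
tool_rot: [-180.0, 0.1, 94.7]
force: [-0.3, -0.5, 0.8]
grip_width: 0.0006
grasp_force: 0.6
```

```bash
python3 - <<'E'
from h import *
o=env.get_obs();print(o['time_s'],o['tool_pos'],o['tool_rot'],o['force'],o['qpos'])
H=np.array([.509,-.2375]);d=o['tool_pos'][:2]-H;print(np.hypot(*d),np.degrees(np.arctan2(d[1],d[0])))
E
```

```text
3.7 [ 0.57488265 -0.2416197   0.10076681] [-1.79986833e+02  7.26749984e-02  9.47408707e+01] [-0.25395518 -0.49145662  0.77950699] [ 44.45168269  22.83204894 -29.97524155  94.51249653  12.33803586
  65.93839449  16.10483047]
0.06601132944080754 -3.5780958736486754
```

jog_arm(motion=[{"x": 0.57,"y": 0.05,"z": 0,"ax": 0,"ay": 0,"az": -5},{"x": 0.57,"y": 0.05,"z": 0,"ax": 0,"ay": 0,"az": -5},{"x": 0.57,"y": 0.05,"z": 0,"ax": 0,"ay": 0,"az": -5},{"x": 0.57,"y": 0.05,"z": 0,"ax": 0,"ay": 0,"az": -5},{"x": 0.57,"y": 0.05,"z": 0,"ax": 0,"ay": 0,"az": -5}])

```text
time_s: 4.2
tool_pos: [0.571, -0.2131, 0.101]
tool_rot: [179.9, 0.1, 119.8]
force: [1.5, -0.7, -0.6]
grip_width: 0.0003
grasp_force: 0.6
```

jog_arm(motion=[{"x": 0.35,"y": 0.05,"z": 0,"ax": 0,"ay": 0,"az": -3},{"x": 0.35,"y": 0.05,"z": 0,"ax": 0,"ay": 0,"az": -3},{"x": 0.35,"y": 0.05,"z": 0,"ax": 0,"ay": 0,"az": -3},{"x": 0.1,"y": 0,"z": 0,"ax": 0,"ay": 0,"az": 0},{"x": 0,"y": 0,"z": 0,"ax": 0,"ay": 0,"az": 0}])

```text
time_s: 4.7
tool_pos: [0.5654, -0.2026, 0.1008]
tool_rot: [180.0, 0.0, 128.5]
force: [0.1, -0.1, -0.4]
grip_width: 0.0003
grasp_force: 0.2
```

```bash
python3 - <<'E'
from h import *
o=env.get_obs();print(o['time_s'],o['tool_pos'],o['tool_rot'],o['force'],o['qpos'])
H=np.array([.509,-.2375]);d=o['tool_pos'][:2]-H;print(np.hypot(*d),np.degrees(np.arctan2(d[1],d[0])))
im=shot('top','top2.png')[:,:,::-1];sc=shot('scene','scene2.png')[:,:,::-1]
cv2.imwrite('pics/crop3.png',np.hstack([cv2.resize(im[145:225,310:430],(400,267)),cv2.resize(sc[160:240,160:280],(400,267))]))
E
```

```text
4.7 [ 0.56543433 -0.20255314  0.10082787] [1.79994039e+02 3.32861552e-02 1.28499973e+02] [ 0.14005246 -0.12047203 -0.42618468] [ 47.61720232  21.48996132 -36.92096571  97.70563489  14.01834806
  65.45333561  45.2426578 ]
0.06637858590213597 31.767792230848862
```

View pics/crop3.png

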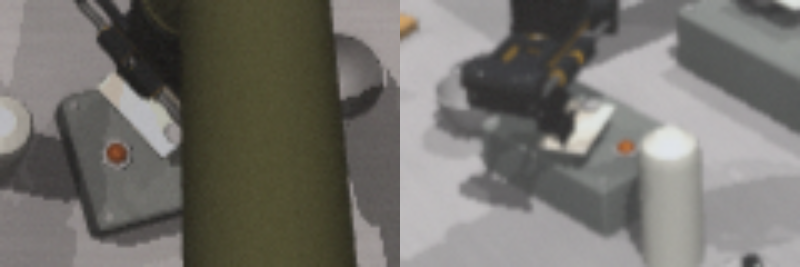

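The shutter plate now points up-left (crop 172,132 → 108,85), well open. I nudge until I feel the stop.

jog_arm(motion=[{"x": 0.2,"y": 0,"z": 0,"ax": 0,"ay": 0,"az": -1.5},{"x": 0.2,"y": 0,"z": 0,"ax": 0,"ay": 0,"az": -1.5},{"x": 0.2,"y": 0,"z": 0,"ax": 0,"ay": 0,"az": -1.5},{"x": 0.1,"y": 0,"z": 0,"ax": 0,"ay": 0,"az": -1},{"x": 0,"y": 0,"z": 0,"ax": 0,"ay": 0,"az": 0}])

```text
time_s: 5.3
tool_pos: [0.5626, -0.1983, 0.1008]
tool_rot: [179.9, 0.3, 134.1]
force: [7.4, -2.4, -3.7]
grip_width: 0.0004
grasp_force: 3.3
```

At the stop. Retreat, rise and look at the dial again from clear view.

jog_arm(motion=[{"x": -0.8,"y": 0,"z": 0,"ax": 0,"ay": 0,"az": 0},{"x": -1,"y": 0,"z": 0,"ax": 0,"ay": 0,"az": 0},{"x": 0,"y": 0,"z": -3,"ax": 0,"ay": 0,"az": 0},{"x": 0,"y": 0,"z": -4,"ax": 0,"ay": 0,"az": 0},{"x": 0,"y": 0,"z": -4,"ax": 0,"ay": 0,"az": 5}])

```text
time_s: 5.8
tool_pos: [0.5726, -0.2103, 0.211]
tool_rot: [-179.9, -0.2, 129.0]
force: [0.4, 0.3, -0.3]
grip_width: 0.0007
grasp_force: 0.0
```

jog_arm(motion=[{"x": 0,"y": 0,"z": -3,"ax": 0,"ay": 0,"az": 8},{"x": 0,"y": 0,"z": 0,"ax": 0,"ay": 0,"az": 8},{"x": 0,"y": 0,"z": 0,"ax": 0,"ay": 0,"az": 8},{"x": 0,"y": 0,"z": 0,"ax": 0,"ay": 0,"az": 8},{"x": 0,"y": 0,"z": 0,"ax": 0,"ay": 0,"az": 8}], claw=-0.15)

```text
time_s: 6.3
tool_pos: [0.573, -0.2104, 0.2404]
tool_rot: [-179.9, -0.0, 88.7]
force: [0.2, 1.1, 0.0]
grip_width: 0.0321
grasp_force: 0.0
```

```bash
cat > g.py <<'E'
import sys
from h import *
# tool-frame shift (cm) and turn (deg) to a world target x y z yaw
t=[float(a) for a in sys.argv[1:]]
o=env.get_obs();from scipy.spatial.transform import Rotation as Ro
R=Ro.from_euler('xyz',o['tool_rot'],degrees=True).as_matrix()
print(o['time_s'],o['tool_pos'].round(4),o['tool_rot'].round(2),'F',o['force'].round(2),'w',round(o['grip_width'],4),'j7',o['qpos'][6].round(1))
print('shift cm',(R.T@(np.array(t[:3])-o['tool_pos'])*100).round(2),'az',-((t[3]-o['tool_rot'][2]+180)%360-180))
E
python3 g.py .568 .171 .24 78
```

```text
6.3 [ 0.573  -0.2104  0.2404] [-1.7992e+02 -2.0000e-02  8.8740e+01] F [0.21 1.08 0.01] w 0.0321 j7 10.0
shift cm [38.12 -1.34  0.05] az 10.740644223773131
```

jog_arm(motion=[{"x": 3,"y": -0.1,"z": 0,"ax": 0,"ay": 0,"az": 0},{"x": 4,"y": -0.15,"z": 0,"ax": 0,"ay": 0,"az": 0},{"x": 4,"y": -0.15,"z": 0,"ax": 0,"ay": 0,"az": 0},{"x": 4,"y": -0.15,"z": 0,"ax": 0,"ay": 0,"az": 0},{"x": 4,"y": -0.15,"z": 0,"ax": 0,"ay": 0,"az": 0}])

```text
time_s: 6.8
tool_pos: [0.569, -0.0188, 0.2405]
tool_rot: [-179.9, 0.0, 89.1]
force: [1.2, -0.2, 0.1]
grip_width: 0.0371
grasp_force: 0.0
```

jog_arm(motion=[{"x": 4,"y": -0.15,"z": 0,"ax": 0,"ay": 0,"az": 0},{"x": 4,"y": -0.15,"z": 0,"ax": 0,"ay": 0,"az": 0},{"x": 4,"y": -0.15,"z": 0,"ax": 0,"ay": 0,"az": 0},{"x": 4,"y": -0.15,"z": 0,"ax": 0,"ay": 0,"az": 5},{"x": 2,"y": 0,"z": 0,"ax": 0,"ay": 0,"az": 6}])

```text
time_s: 7.3
tool_pos: [0.5667, 0.1646, 0.2407]
tool_rot: [-179.9, -0.1, 78.2]
force: [0.5, 0.2, -0.1]
grip_width: 0.0372
grasp_force: 0.0
```

```bash
python3 g.py .568 .171 .16 78; python3 - <<'E'
from h import *
im=shot('top','top3.png')[:,:,::-1];sc=shot('scene','scene3.png')[:,:,::-1]
# station/shutter and dial under the gripper from the scene camera
cv2.imwrite('pics/crop4.png',np.hstack([cv2.resize(im[145:225,310:430],(360,240)),cv2.resize(sc[200:280,220:340],(400,240*400//360))[:240]]))
E
```

```text
7.3 [0.5667 0.1646 0.2407] [-1.799e+02 -8.000e-02  7.816e+01] F [ 0.51  0.17 -0.13] w 0.0372 j7 -38.5
shift cm [0.64 0.01 8.07] az 0.15830306767372804
```

View pics/crop4.png

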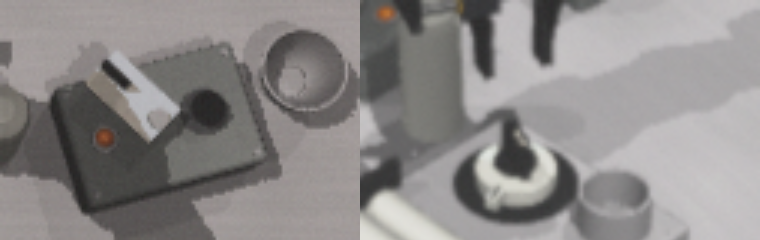

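Shutter is fully open (button bare at crop 208,110); the dial is untouched and the fingers straddle it. Descend and grip lightly.

jog_arm(motion=[{"x": 0.6,"y": 0,"z": 2,"ax": 0,"ay": 0,"az": 0},{"x": 0,"y": 0,"z": 2,"ax": 0,"ay": 0,"az": 0},{"x": 0,"y": 0,"z": 2,"ax": 0,"ay": 0,"az": 0},{"x": 0,"y": 0,"z": 1.5,"ax": 0,"ay": 0,"az": 0},{"x": 0,"y": 0,"z": 0.3,"ax": 0,"ay": 0,"az": 0}])

```text
time_s: 7.9
tool_pos: [0.5684, 0.1639, 0.1603]
tool_rot: [-179.8, 0.1, 78.0]
force: [-0.0, -0.2, 1.0]
grip_width: 0.0369
grasp_force: 0.0
```

jog_arm(motion=[{"x": 0,"y": 0,"z": 0,"ax": 0,"ay": 0,"az": 0},{"x": 0,"y": 0,"z": 0,"ax": 0,"ay": 0,"az": 0},{"x": 0,"y": 0,"z": 0,"ax": 0,"ay": 0,"az": 0},{"x": 0,"y": 0,"z": 0,"ax": 0,"ay": 0,"az": 0},{"x": 0,"y": 0,"z": 0,"ax": 0,"ay": 0,"az": 0}], claw=-1, squeeze=10)

```text
time_s: 8.4
tool_pos: [0.5668, 0.1667, 0.1635]
tool_rot: [-179.8, 0.1, 78.1]
force: [-7.9, -0.6, 8.2]
grip_width: 0.0126
grasp_force: 10.0
```

```bash
python3 g.py .568 .171 .16 78; python3 -c "
from h import *
print(env.get_obs()['wrist_torque'],env.get_obs()['grasp_force'])"
```

```text
8.4 [0.5668 0.1667 0.1635] [-1.7976e+02  9.0000e-02  7.8150e+01] F [-7.86 -0.58  8.17] w 0.0126 j7 -40.6
shift cm [0.44 0.03 0.35] az 0.14885443195953485
[-0.06885755  1.80130861 -0.04090786] 10.000587701797485
```

jog_arm(motion=[{"x": 0.1,"y": -0.1,"z": -0.15,"ax": 0,"ay": 0,"az": 0},{"x": 0.1,"y": -0.05,"z": -0.1,"ax": 0,"ay": 0,"az": 0},{"x": 0,"y": 0,"z": 0,"ax": 0,"ay": 0,"az": 0},{"x": 0,"y": 0,"z": 0,"ax": 0,"ay": 0,"az": 0},{"x": 0,"y": 0,"z": 0,"ax": 0,"ay": 0,"az": 0}])

```text
time_s: 8.9
tool_pos: [0.5667, 0.1668, 0.1637]
tool_rot: [-179.8, 0.2, 78.0]
force: [-3.5, -2.7, -6.6]
grip_width: 0.0125
grasp_force: 10.0
```

```bash
python3 g.py .568 .171 .16 78; python3 - <<'E'
from h import *
print(env.get_obs()['wrist_torque'],env.get_obs()['grasp_force'])
# ear: bright strip sub-pixel from 4 averaged earlier pictures, relative to ring/base axis
A=np.array([.568,.1713])
for f in('top0','top1'):
    im=cv2.imread(f'pics/{f}.png').astype(float).min(2)
    x0,y0,x1,y1=211,144,221,153
    w=im[y0:y1,x0:x1];bg=np.median(w);vv,uu=np.mgrid[y0:y1,x0:x1]
    for v in range(y0,y1): print(v,im[v,x0:x1].astype(int))
E
```

```text
8.9 [0.5667 0.1668 0.1637] [-1.798e+02  1.700e-01  7.804e+01] F [-3.52 -2.71 -6.62] w 0.0125 j7 -40.8
shift cm [0.44 0.04 0.36] az 0.04328887747868748
[-0.72192503  0.8992391   0.08900876] 9.999161213636398
144 [131 133 133 135 136 135 134 132 129 125]
145 [136 135 137 134 132 133 126 116  93  68]
146 [135 137 136 134 131 132 103  40  37  39]
147 [138 134 134 125 121 117 147  46  36  39]
148 [136 129 116  85 146  74 116  98  37  38]
149 [125  89  36  50 105 110  98 141  83  86]
150 [ 91  39  37  37  54 142 115  97 159 164]
151 [ 39  40  44  39  52 105 156 120 161 161]
152 [ 39  39  40  41  84 122 146 150 160 163]
144 [152 149 153 155 155 153 152 153 144 139]
145 [152 157 151 155 152 152 140 134 104  80]
146 [151 152 154 153 144 146 117  47  46  44]
147 [156 157 154 141 137 134 168  51  44  44]
148 [155 149 130  89 167  84 133 113  39  47]
149 [143 101  46  53 119 127 110 159  97 101]
150 [101  44  45  46  62 160 125 114 181 180]
151 [ 44  46  44  43  59 119 177 133 182 181]
152 [ 47  42  41  51  96 140 164 172 182 179]
```

jog_arm(motion=[{"x": 0,"y": 0,"z": 0.1,"ax": 0,"ay": 0,"az": 0},{"x": 0,"y": 0,"z": 0,"ax": 0,"ay": 0,"az": 0},{"x": 0,"y": 0,"z": 0,"ax": 0,"ay": 0,"az": 0},{"x": 0,"y": 0,"z": 0,"ax": 0,"ay": 0,"az": 0},{"x": 0,"y": 0,"z": 0,"ax": 0,"ay": 0,"az": 0}], claw=-0.4)

```text
time_s: 9.4
tool_pos: [0.5688, 0.1685, 0.1646]
tool_rot: [179.9, -0.0, 78.1]
force: [-0.3, -0.5, -0.4]
grip_width: 0.0256
grasp_force: 0.0
```

```bash
python3 g.py .568 .171 .163 78
```

```text
9.4 [0.5688 0.1685 0.1646] [ 1.7992e+02 -4.0000e-02  7.8080e+01] F [-0.35 -0.48 -0.35] w 0.0256 j7 -40.8
shift cm [ 0.23 -0.13  0.16] az 0.07522862042600309
```

jog_arm(motion=[{"x": 0.25,"y": -0.22,"z": 0.1,"ax": 0,"ay": 0,"az": 0},{"x": 0,"y": 0,"z": 0,"ax": 0,"ay": 0,"az": 0},{"x": 0,"y": 0,"z": 0,"ax": 0,"ay": 0,"az": 0},{"x": 0,"y": 0,"z": 0,"ax": 0,"ay": 0,"az": 0},{"x": 0,"y": 0,"z": 0,"ax": 0,"ay": 0,"az": 0}])

```text
time_s: 9.9
tool_pos: [0.5666, 0.171, 0.163]
tool_rot: [180.0, 0.0, 78.1]
force: [-0.8, -0.3, -0.1]
grip_width: 0.0264
grasp_force: 0.0
```

jog_arm(motion=[{"x": 0,"y": 0,"z": 0,"ax": 0,"ay": 0,"az": 0},{"x": 0,"y": 0,"z": 0,"ax": 0,"ay": 0,"az": 0},{"x": 0,"y": 0,"z": 0,"ax": 0,"ay": 0,"az": 0},{"x": 0,"y": 0,"z": 0,"ax": 0,"ay": 0,"az": 0},{"x": 0,"y": 0,"z": 0,"ax": 0,"ay": 0,"az": 0}], claw=-1)

```text
time_s: 10.4
tool_pos: [0.5675, 0.1708, 0.1631]
tool_rot: [179.9, -0.0, 78.0]
force: [4.1, 0.2, -2.0]
grip_width: 0.013
grasp_force: 10.0
```

```bash
python3 g.py .568 .171 .163 31.5; python3 -c "
from h import *
print(env.get_obs()['wrist_torque'],env.get_obs()['grasp_force'])"
```

```text
10.4 [0.5675 0.1708 0.1631] [ 1.799e+02 -2.000e-02  7.805e+01] F [ 4.12  0.16 -2.02] w 0.013 j7 -41.1
shift cm [0.03 0.05 0.01] az 46.54575625828491
[-0.04373434 -1.03241236 -0.01205866] 9.998601526021957
```

jog_arm(motion=[{"x": 0,"y": 0.05,"z": 0,"ax": 0,"ay": 0,"az": 4.6},{"x": 0,"y": 0,"z": 0,"ax": 0,"ay": 0,"az": 4.6},{"x": 0,"y": 0,"z": 0,"ax": 0,"ay": 0,"az": 4.6},{"x": 0,"y": 0,"z": 0,"ax": 0,"ay": 0,"az": 4.6},{"x": 0,"y": 0,"z": 0,"ax": 0,"ay": 0,"az": 4.6}])

```text
time_s: 10.9
tool_pos: [0.567, 0.171, 0.1631]
tool_rot: [180.0, 0.0, 54.9]
force: [2.5, -0.3, -0.3]
grip_width: 0.0131
grasp_force: 10.0
```

jog_arm(motion=[{"x": 0,"y": 0,"z": 0,"ax": 0,"ay": 0,"az": 4.6},{"x": 0,"y": 0,"z": 0,"ax": 0,"ay": 0,"az": 4.6},{"x": 0,"y": 0,"z": 0,"ax": 0,"ay": 0,"az": 4.6},{"x": 0,"y": 0,"z": 0,"ax": 0,"ay": 0,"az": 4.6},{"x": 0,"y": 0,"z": 0,"ax": 0,"ay": 0,"az": 4.6}])

```text
time_s: 11.4
tool_pos: [0.5667, 0.1713, 0.1631]
tool_rot: [-180.0, 0.0, 31.9]
force: [0.5, 0.5, -0.4]
grip_width: 0.0132
grasp_force: 10.0
```

jog_arm(motion=[{"x": 0,"y": 0,"z": 0,"ax": 0,"ay": 0,"az": 0},{"x": 0,"y": 0,"z": 0,"ax": 0,"ay": 0,"az": 0},{"x": 0,"y": 0,"z": 0,"ax": 0,"ay": 0,"az": 0},{"x": 0,"y": 0,"z": 0,"ax": 0,"ay": 0,"az": 0},{"x": 0,"y": 0,"z": 0,"ax": 0,"ay": 0,"az": 0}])

```text
time_s: 11.9
tool_pos: [0.5668, 0.1713, 0.1631]
tool_rot: [-180.0, 0.0, 32.1]
force: [0.6, 0.9, 0.9]
grip_width: 0.0124
grasp_force: 10.0
```

```bash
python3 g.py .568 .171 .163 31.5; python3 -c "
from h import *
print(env.get_obs()['wrist_torque'],env.get_obs()['grasp_force'])"
```

```text
11.9 [0.5668 0.1713 0.1631] [-1.7997e+02  2.0000e-02  3.2110e+01] F [0.56 0.92 0.94] w 0.0124 j7 -85.2
shift cm [0.09 0.09 0.01] az 0.6127069054144272
[ 0.28892577  0.01724446 -0.04136   ] 9.998958706855774
```

jog_arm(motion=[{"x": 0,"y": 0,"z": 0,"ax": 0,"ay": 0,"az": 0},{"x": 0,"y": 0,"z": 0,"ax": 0,"ay": 0,"az": 0},{"x": 0,"y": 0,"z": 0,"ax": 0,"ay": 0,"az": 0},{"x": 0,"y": 0,"z": 0,"ax": 0,"ay": 0,"az": 0},{"x": 0,"y": 0,"z": -1.5,"ax": 0,"ay": 0,"az": 0}], claw=-0.4)

```text
time_s: 12.4
tool_pos: [0.5656, 0.1702, 0.1764]
tool_rot: [-179.9, 0.2, 32.1]
force: [-0.1, 0.3, -0.4]
grip_width: 0.026
grasp_force: 0.0
```

jog_arm(motion=[{"x": 0,"y": 0,"z": -3,"ax": 0,"ay": 0,"az": 0},{"x": 0,"y": 0,"z": -3,"ax": 0,"ay": 0,"az": 0},{"x": -2.5,"y": 3,"z": 0,"ax": 0,"ay": 0,"az": 0},{"x": -2.5,"y": 4,"z": 0,"ax": 0,"ay": 0,"az": 0},{"x": -2.5,"y": 4,"z": 0,"ax": 0,"ay": 0,"az": 0}])

```text
time_s: 12.9
tool_pos: [0.5621, 0.0372, 0.2399]
tool_rot: [179.9, -0.1, 32.2]
force: [1.6, -1.7, -0.1]
grip_width: 0.0263
grasp_force: 0.0
```

jog_arm(motion=[{"x": -2.5,"y": 4,"z": 0,"ax": 0,"ay": 0,"az": 0},{"x": -2,"y": 4,"z": 0,"ax": 0,"ay": 0,"az": 0},{"x": -2,"y": 4,"z": 0,"ax": 0,"ay": 0,"az": 0},{"x": 0,"y": 0,"z": 0,"ax": 0,"ay": 0,"az": 0},{"x": 0,"y": 0,"z": 0,"ax": 0,"ay": 0,"az": 0}])

```text
time_s: 13.4
tool_pos: [0.5706, -0.0995, 0.2389]
tool_rot: [180.0, -0.0, 31.9]
force: [0.2, 1.5, 0.3]
grip_width: 0.0257
grasp_force: 0.0
```

```bash
python3 g.py .568 .171 .163 31.5; python3 - <<'E'
from h import *
ims=np.mean([env.read_camera('top').astype(float) for _ in range(6)],0)[:,:,::-1]
ss=np.mean([env.read_camera('scene').astype(float) for _ in range(4)],0)[:,:,::-1]
cv2.imwrite('pics/top5.png',ims);cv2.imwrite('pics/scene5.png',ss)
a=cv2.resize(ims[143:178,204:244],(480,420),interpolation=cv2.INTER_LANCZOS4)
c=cv2.resize(ss[230:275,242:292],(320,288),interpolation=cv2.INTER_LANCZOS4)
cv2.imwrite('pics/crop5.png',np.clip(np.hstack([a,np.vstack([c,np.zeros((132,320,3))])])*1.1,0,255))
E
```

```text
13.4 [ 0.5706 -0.0995  0.2389] [ 1.7999e+02 -4.0000e-02  3.1900e+01] F [0.24 1.53 0.26] w 0.0257 j7 -54.8
shift cm [ 14.07 -23.11   7.6 ] az 0.3997307907470429[ WARN:0@7.663] global loadsave.cpp:1063 imwrite_ Unsupported depth image for selected encoder is fallbacked to CV_8U.
```

View pics/crop5.png

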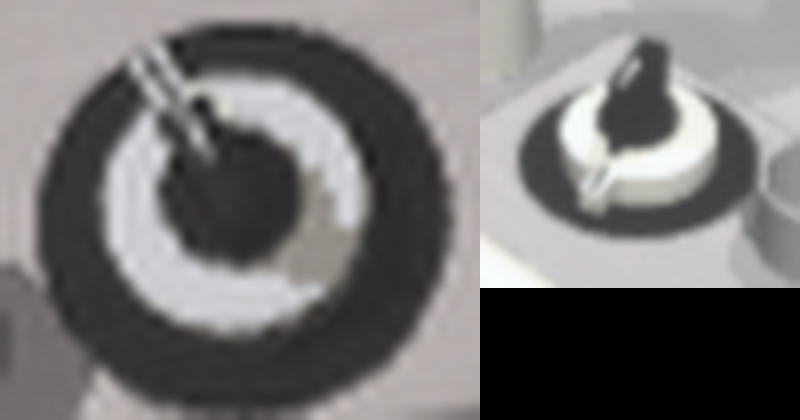

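Crop: the bar's white line (190,130) is now in line with the ear strip (160,85) in the top view, and in the scene the nose bump (603,145) sits just above the ear (597,180). A sub-pixel check follows.

```bash
python3 - <<'E'
from h import *
from scipy.optimize import least_squares
im=cv2.imread('pics/top5.png').min(2)
big=cv2.resize(im[143:178,204:244],None,fx=8,fy=8,interpolation=cv2.INTER_CUBIC)
px=lambda q:(np.asarray(q)+.5)/8-.5+[204,143]
def circ(lo,excl,z,t):
    c0=np.array([236,203])/12*8;E=[]
    for a in np.radians(np.arange(0,360,3)):
        r=np.arange(60,30+120,.5);u=c0[0]+r*np.cos(a);v=c0[1]+r*np.sin(a)
        ok=(u<big.shape[1]-1)&(v<big.shape[0]-1)&(u>0)&(v>0)
        s=big[v[ok].astype(int),u[ok].astype(int)];k=np.nonzero((s[:-1]>=t)&(s[1:]<t))[0]
        d=np.degrees(a)
        if len(k) and not 205<d<260 and not -1<d<75 : E.append(ray('top',px((u[ok][k[0]],v[ok][k[0]])),z)[:2])
    E=np.array(E);f=least_squares(lambda p:np.hypot(*(E-p[:2]).T)-p[2],[.567,.17,.03],loss='soft_l1',f_scale=.001);return f.x,len(E)
c,n=circ(0,0,.147,110);print('ring centre,r',c.round(4),n)
print([ray('top',(x,y),.147)[:2].round(4).tolist() for x,y in((216.9,149.1),)])
for v in range(145,158):print(v,im[v,211:226])
E
```

```text
ring centre,r [0.5683 0.1709 0.0315] 77
[[0.5989, 0.1894]]
145 [158 158 158 158 158 158 145 138 109  82  61  45  48  48  47]
146 [158 160 160 160 151 155 122  46  47  46  46  46  46  48  46]
147 [160 161 160 147 142 137 171  57  47  46  47  47  46  47  47]
148 [160 153 135  98 170  88 138 116  42  47  64  67  65  64  54]
149 [149 106  49  57 123 130 114 165  97  99 127 131 130 130 114]
150 [106  48  48  48  66 168 128 115 171 159 166 187 187 186 187]
151 [ 48  46  49  49  62 120 166 111 128  48  96 182 186 186 187]
152 [ 48  48  47  52 103 152  94 100 106  63  64 162 166 177 178]
153 [ 48  47  48  78 159 180  72  59 104 127  45  61  93 126 130]
154 [ 48  47  64 138 187 183 121  64  71 164  64  43  40  40  48]
155 [ 46  53 107 187 187 187 180  85  58  99  98  45  42  39  40]
156 [ 47  64 162 187 186 185 169  45  45  56  74  45  44  41  40]
157 [ 49  77 186 188 187 182 126  46  42  47  48  45  45  43  41]
```

Bar by grip 32.1°, ear 31.2° ± 1.5: aligned; the ear's pixels are unchanged since the start. Now the button.

```bash
python3 - <<'E'
from h import *
for f in('top3','top5'):
    im=cv2.imread(f'pics/{f}.png').max(2)
    x0,y0,x1,y1=366,168,394,198
    m=(im[y0:y1,x0:x1]<58).astype(np.uint8)
    k=max(cv2.findContours(m,cv2.RETR_EXTERNAL,cv2.CHAIN_APPROX_NONE)[0],key=cv2.contourArea);e=cv2.fitEllipse(cv2.convexHull(k))
    p=np.array(e[0])+[x0,y0];print(f,p,e[1],ray('top',p,.08))
E
python3 g.py .522 -.291 .13 32
```

```text
top3 [377.57723522 181.69624329] (12.650062561035156, 15.696305274963379) [ 0.5199026  -0.28378597  0.08      ]
top5 [373.65458584 182.22864437] (21.065340042114258, 33.494712829589844) [ 0.5182403  -0.27197996  0.08      ]
13.9 [ 0.5705 -0.0978  0.2381] [179.99   0.    32.12] F [ 0.04 -0.8  -0.41] w 0.0261 j7 -54.8
shift cm [-14.39  13.78  10.81] az 0.12149986347773734
```

jog_arm(motion=[{"x": -2.4,"y": 2.2,"z": 0,"ax": 0,"ay": 0,"az": 0},{"x": -2.9,"y": 2.8,"z": 0,"ax": 0,"ay": 0,"az": 0},{"x": -3,"y": 2.9,"z": 0,"ax": 0,"ay": 0,"az": 0},{"x": -3,"y": 2.9,"z": 0,"ax": 0,"ay": 0,"az": 0},{"x": -2.9,"y": 2.7,"z": 0,"ax": 0,"ay": 0,"az": 0}], claw=-1)

```text
time_s: 14.4
tool_pos: [0.5212, -0.2898, 0.2381]
tool_rot: [180.0, 0.0, 32.1]
force: [0.6, 0.0, -0.2]
grip_width: 0.0014
grasp_force: 0.0
```

jog_arm(motion=[{"x": 0,"y": 0,"z": 4,"ax": 0,"ay": 0,"az": 0},{"x": 0,"y": 0,"z": 4,"ax": 0,"ay": 0,"az": 0},{"x": 0,"y": 0,"z": 3,"ax": 0,"ay": 0,"az": 0},{"x": 0,"y": 0,"z": 1.5,"ax": 0,"ay": 0,"az": 0},{"x": 0,"y": 0,"z": 0,"ax": 0,"ay": 0,"az": 0}])

```text
time_s: 14.9
tool_pos: [0.5205, -0.2873, 0.1109]
tool_rot: [-179.8, 0.1, 32.1]
force: [-0.6, -0.5, 0.0]
grip_width: 0.0007
grasp_force: 0.0
```

```bash
python3 g.py .521 -.289 .088 32;
```

```text
14.9 [ 0.5205 -0.2873  0.1109] [-1.7978e+02  1.1000e-01  3.2090e+01] F [-0.6  -0.48  0.03] w 0.0007 j7 -36.4
shift cm [-0.05  0.18  2.29] az 0.0872895498308992
```

jog_arm(motion=[{"x": 0,"y": 0.1,"z": 1,"ax": 0,"ay": 0,"az": 0},{"x": 0,"y": 0,"z": 0.9,"ax": 0,"ay": 0,"az": 0},{"x": 0,"y": 0,"z": 0,"ax": 0,"ay": 0,"az": 0},{"x": 0,"y": 0,"z": 0,"ax": 0,"ay": 0,"az": 0},{"x": 0,"y": 0,"z": 0,"ax": 0,"ay": 0,"az": 0}])

```text
time_s: 15.4
tool_pos: [0.5228, -0.2891, 0.0948]
tool_rot: [179.9, -0.0, 32.1]
force: [0.2, -0.6, 0.3]
grip_width: 0.0005
grasp_force: 0.0
```

```bash
python3 g.py .521 -.289 .076 32; python3 - <<'E'
from h import *
im=shot('top','top6.png')[:,:,::-1];sc=shot('scene','scene6.png')[:,:,::-1]
cv2.imwrite('pics/crop6.png',np.hstack([cv2.resize(im[145:225,310:430],(400,267)),cv2.resize(sc[170:230,170:260],(400,267))]))
E
```

```text
15.4 [ 0.5228 -0.2891  0.0948] [ 1.7994e+02 -3.0000e-02  3.2070e+01] F [ 0.21 -0.59  0.31] w 0.0005 j7 -36.7
shift cm [-0.15 -0.11  1.88] az 0.07178938595990303
```

View pics/crop6.png

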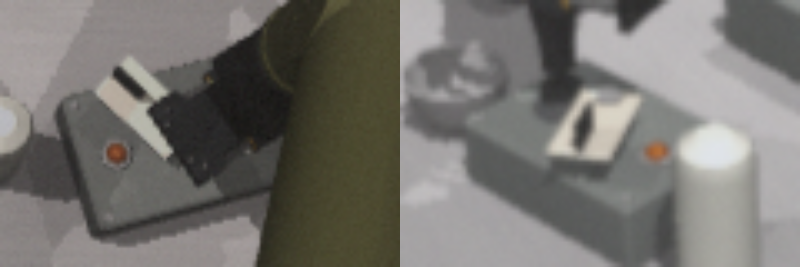

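The finger stands over the button (scene crop 558,90), shutter still open. Lower onto it in small steps.

jog_arm(motion=[{"x": 0,"y": 0,"z": 0.5,"ax": 0,"ay": 0,"az": 0},{"x": 0,"y": 0,"z": 0.5,"ax": 0,"ay": 0,"az": 0},{"x": 0,"y": 0,"z": 0.1,"ax": 0,"ay": 0,"az": 0},{"x": 0,"y": 0,"z": 0,"ax": 0,"ay": 0,"az": 0},{"x": 0,"y": 0,"z": 0,"ax": 0,"ay": 0,"az": 0}])

```text
time_s: 16.0
tool_pos: [0.5224, -0.2889, 0.083]
tool_rot: [-180.0, 0.0, 32.1]
force: [0.3, 0.5, 0.1]
grip_width: 0.0008
grasp_force: 0.0
```

jog_arm(motion=[{"x": 0,"y": 0,"z": 0.15,"ax": 0,"ay": 0,"az": 0},{"x": 0,"y": 0,"z": 0.15,"ax": 0,"ay": 0,"az": 0},{"x": 0,"y": 0,"z": 0,"ax": 0,"ay": 0,"az": 0},{"x": 0,"y": 0,"z": 0,"ax": 0,"ay": 0,"az": 0},{"x": 0,"y": 0,"z": 0,"ax": 0,"ay": 0,"az": 0}])

```text
time_s: 16.5
tool_pos: [0.5226, -0.289, 0.0803]
tool_rot: [180.0, -0.0, 32.1]
force: [0.0, -0.5, 1.7]
grip_width: 0.0004
grasp_force: 1.1
```

jog_arm(motion=[{"x": 0,"y": 0,"z": 0.15,"ax": 0,"ay": 0,"az": 0},{"x": 0,"y": 0,"z": 0.15,"ax": 0,"ay": 0,"az": 0},{"x": 0,"y": 0,"z": 0.12,"ax": 0,"ay": 0,"az": 0},{"x": 0,"y": 0,"z": 0,"ax": 0,"ay": 0,"az": 0},{"x": 0,"y": 0,"z": 0,"ax": 0,"ay": 0,"az": 0}])

```text
time_s: 17.0
tool_pos: [0.5227, -0.289, 0.0765]
tool_rot: [180.0, -0.0, 32.1]
force: [-1.5, 1.6, 5.4]
grip_width: 0.0006
grasp_force: 2.9
```

jog_arm(motion=[{"x": 0,"y": 0,"z": 0.03,"ax": 0,"ay": 0,"az": 0},{"x": 0,"y": 0,"z": 0,"ax": 0,"ay": 0,"az": 0},{"x": 0,"y": 0,"z": 0,"ax": 0,"ay": 0,"az": 0},{"x": 0,"y": 0,"z": 0,"ax": 0,"ay": 0,"az": 0},{"x": 0,"y": 0,"z": 0,"ax": 0,"ay": 0,"az": 0}])

```text
time_s: 17.5
tool_pos: [0.5227, -0.2891, 0.0764]
tool_rot: [180.0, -0.0, 32.1]
force: [-1.2, 0.4, 6.7]
grip_width: 0.0001
grasp_force: 3.6
```

At the halfway stop at 6.7 N. Hold, then press fully.

jog_arm(motion=[{"x": 0,"y": 0,"z": 0,"ax": 0,"ay": 0,"az": 0},{"x": 0,"y": 0,"z": 0,"ax": 0,"ay": 0,"az": 0},{"x": 0,"y": 0,"z": 0,"ax": 0,"ay": 0,"az": 0},{"x": 0,"y": 0,"z": 0,"ax": 0,"ay": 0,"az": 0},{"x": 0,"y": 0,"z": 0,"ax": 0,"ay": 0,"az": 0}])

```text
time_s: 18.0
tool_pos: [0.5227, -0.2891, 0.0764]
tool_rot: [180.0, -0.0, 32.1]
force: [-1.5, 1.4, 7.4]
grip_width: 0.0003
grasp_force: 3.6
```

jog_arm(motion=[{"x": 0,"y": 0,"z": 0,"ax": 0,"ay": 0,"az": 0},{"x": 0,"y": 0,"z": 0,"ax": 0,"ay": 0,"az": 0},{"x": 0,"y": 0,"z": 0,"ax": 0,"ay": 0,"az": 0},{"x": 0,"y": 0,"z": 0,"ax": 0,"ay": 0,"az": 0},{"x": 0,"y": 0,"z": 0,"ax": 0,"ay": 0,"az": 0}])

```text
time_s: 18.5
tool_pos: [0.5227, -0.289, 0.0764]
tool_rot: [180.0, -0.0, 32.1]
force: [-1.6, 1.2, 7.6]
grip_width: 0.0001
grasp_force: 3.6
```

jog_arm(motion=[{"x": 0,"y": 0,"z": 0,"ax": 0,"ay": 0,"az": 0},{"x": 0,"y": 0,"z": 0,"ax": 0,"ay": 0,"az": 0},{"x": 0,"y": 0,"z": 0,"ax": 0,"ay": 0,"az": 0},{"x": 0,"y": 0,"z": 0,"ax": 0,"ay": 0,"az": 0},{"x": 0,"y": 0,"z": 0,"ax": 0,"ay": 0,"az": 0}])

```text
time_s: 19.0
tool_pos: [0.5227, -0.2891, 0.0764]
tool_rot: [180.0, -0.0, 32.1]
force: [-1.3, -0.2, 7.9]
grip_width: 0.0004
grasp_force: 3.6
```

jog_arm(motion=[{"x": 0,"y": 0,"z": 0.2,"ax": 0,"ay": 0,"az": 0},{"x": 0,"y": 0,"z": 0.25,"ax": 0,"ay": 0,"az": 0},{"x": 0,"y": 0,"z": 0.25,"ax": 0,"ay": 0,"az": 0},{"x": 0,"y": 0,"z": 0.1,"ax": 0,"ay": 0,"az": 0},{"x": 0,"y": 0,"z": 0,"ax": 0,"ay": 0,"az": 0}])

```text
time_s: 19.5
tool_pos: [0.5229, -0.2892, 0.0702]
tool_rot: [179.9, 0.0, 32.1]
force: [-5.2, 2.0, 17.0]
grip_width: 0.0005
grasp_force: 8.4
```

Fully down (6 mm further, 17 N). Release and leave.

jog_arm(motion=[{"x": 0,"y": 0,"z": 0,"ax": 0,"ay": 0,"az": 0},{"x": 0,"y": 0,"z": -0.8,"ax": 0,"ay": 0,"az": 0},{"x": 0,"y": 0,"z": -1,"ax": 0,"ay": 0,"az": 0},{"x": 0,"y": 0,"z": -2,"ax": 0,"ay": 0,"az": 0},{"x": 0,"y": 0,"z": -3,"ax": 0,"ay": 0,"az": 0}])

```text
time_s: 20.0
tool_pos: [0.5206, -0.2881, 0.1338]
tool_rot: [-179.7, 0.1, 32.1]
force: [0.1, -0.0, -0.4]
grip_width: 0.0004
grasp_force: 0.0
```

jog_arm(motion=[{"x": 0,"y": 0,"z": -4,"ax": 0,"ay": 0,"az": 0},{"x": 0,"y": 0,"z": -4,"ax": 0,"ay": 0,"az": 0},{"x": -3,"y": 3,"z": 0,"ax": 0,"ay": 0,"az": 0},{"x": -3,"y": 3,"z": 0,"ax": 0,"ay": 0,"az": 0},{"x": -3,"y": 3,"z": 0,"ax": 0,"ay": 0,"az": 0}])

```text
time_s: 20.5
tool_pos: [0.4934, -0.4141, 0.2155]
tool_rot: [180.0, 0.0, 32.1]
force: [0.1, 0.2, -0.1]
grip_width: 0.0003
grasp_force: 0.0
```

jog_arm(motion=[{"x": -3,"y": 3,"z": 0,"ax": 0,"ay": 0,"az": 0},{"x": -3,"y": 3,"z": 0,"ax": 0,"ay": 0,"az": 0},{"x": 0,"y": 0,"z": 0,"ax": 0,"ay": 0,"az": 0},{"x": 0,"y": 0,"z": 0,"ax": 0,"ay": 0,"az": 0},{"x": 0,"y": 0,"z": 0,"ax": 0,"ay": 0,"az": 0}])

```text
time_s: 21.0
tool_pos: [0.4757, -0.494, 0.215]
tool_rot: [-179.9, -0.1, 32.2]
force: [-0.7, 0.0, 0.1]
grip_width: 0.0005
grasp_force: 0.0
```

```bash
python3 - <<'E'
from h import *
shot('top','top7.png')
E
```

```text
(no output)
```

View pics/top7.png

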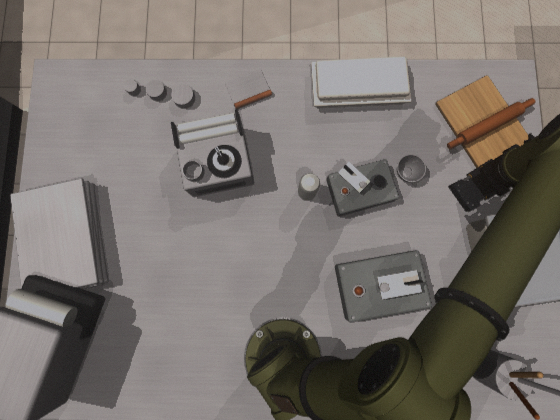

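The picture shows the shutter open (355,178), the button free (379,182), the shaker (309,184), bowl (411,168) and cutter (193,171) in place, and the dial aligned (220,155).

```bash
python3 -c "
from cell import env
print(env.sign_off())"
```

```text
the job is handed in; nothing more can be done
None
```

The job is handed in at about 21 s of the 64 s allowed, but sign-off returned no verdict: the knob nose is in line with the ear (about 1° apart by measurement, ring not moved), the shutter is open against its stop, and the button was held at halfway for about 2 s, pressed fully down and released, with the shaker, bowl and cutter still in place.

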